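Put the wrench sockets back on their rail in order of size

ROBOT

A 6-joint arm with a two-finger parallel gripper is mounted at the origin on a cart in front of the work surface, level with it; the furniture and walls round the work are solid. World frame = base frame: x ahead of the robot, y to its left, z up, the work surface at z = 0. Lengths are in mm, angles in rad, forces in N, time in s.
With the tool pointing down it reaches from about 275 to 1000 mm from the base axis. Payload 8.4 kg.
Tool frame: the origin (TCP) lies at the very end of the fingers, on their centre line; the grasp point (between the pads) lies 19 mm behind it; z points along the fingers, y is the line along which they close (so a half turn about z gives the same grasp; the last joint's range is limited). The gripper opens to 85 mm and grips with 20 to 120 N. Pads are 22 mm wide; open, the fingers measure 114 mm over their backs; the gripper's body (76 mm by 85 mm) begins 54 mm behind the grasp point. The pads swing forward as they close: fully open they stand 13 mm farther back than shut.
Start: joints at [-1.325, 0.353, 1.633, -0, 1.155, -0.002], TCP at [153.293, -605.912, 231.281] pointing down, gripper open.
Joint ranges: [-2.63, 2.63], [-0.92, 2.1], [0.06, 2.66], [-1.3, 4.44], [0, 2.69], [-3.02, 3.02]. Speed limits (rad/s): [2.22, 2.22, 2.79, 3.14, 3.14, 3.14].

INTERFACE

Orientations are given as a rotation vector (axis times angle).
In Python, from workcell import manip gives the robot as it stands. The module is installed in compiled form; this text tells all that it offers.
- The arm moves only by the shell command python3 -m jog 'ROWS' [FORCE]. ROWS is JSON, a list of rows, each an object of numbers: "gripper": the finger opening in mm, from 0 to 85.4; "tx", "ty", "tz": the shift along the tool's x, y, z each as a share of 0.5 m, from -1 to 1; "spin": the turn about the tool's z as a share of pi rad, from -1 to 1. A call has 1 to 8 rows; each row shifts and turns the commanded pose from where the row before left it, along the tool's axes as they then stand; what a row does not reach is not made up. A row lasts 1/12 s, in which the tool goes at most 41.7 mm and 7.16 degrees, less where a joint would pass 70% of its speed; a pose out of reach is approached as far as the arm can. A call with a number of a shift or a turn outside -1 to 1 is refused whole. A call with a gripper value outside its range is refused whole. The fingers move at their own pace and stop on an object; FORCE is the grip in N (left out, the last holds). Time passes only in rows, so rows that do not move let the fingers close. It gives the time, the measured TCP pose, the force, the opening and the grip force at its end, in the units of the state.
- manip.state(): the state, without advancing time (a new reading comes with each control period).
- manip.read_camera(name): name is "side" or "top" or "wrist"; returns (picture, depth): 400x640x3 uint8, blue, green, red; 400x640 float32, mm along the optical axis (not along the pixel's ray), 0 where there is no reading.
- manip.camera_params(name): a dict with "K" (3x3 intrinsics, pixels), "eye" and "attitude" of the camera in the world; the wrist camera has in their place "mount" (4x4, takes a point from camera to tool coordinates, whose origin is the TCP and whose axes are the flange's). Camera axes: x right, y up, looking along -z (the intrinsics and any distortion apply to the point x, -y, -z); pixel columns grow to the right and rows downward; lengths in mm; the calibration is good to about 2 mm. A picture is of the moment at which its call begins: read the wrist's pose just before it. camera_params takes no time and is no camera call.
- manip.hand_in(): hands the job in; it is judged then, once.
The state is a dict: "clock": time; "joints": joint angles; "joint_vel": joint speeds; "joint_efforts": joint torques, N m; "tcp_pos": TCP position; "tcp_rot": TCP orientation; "force": force on the tool from outside, world axes, zero at the start; "moment": the same for the moment, N m; "grip_width": finger opening in mm; "finger_force": force on a finger pad.
Only numpy, scipy, OpenCV 4.12 (cv2) and the standard library are available. Lean on these libraries where they do the work, as an engineer would, in place of code of your own. Each camera call takes 0.05 s, during which the arm holds its last target. There are 200 camera calls.

TASK

Put the four chrome wrench sockets back on the studs of the socket rail in order of size, one to a stud: the smallest on the stud next to the red end stop, then growing to the largest next to the black end stop. Each must sit upright and fully down over its stud; leave the ratchet, the roll of tape and the paint jar where they are.

Things in the scene. Friction and masses are not known exactly. Their poses are not given: they have to be found in the camera images.
- socket_small: the smallest of four chrome wrench sockets: a round steel tube, 38 mm tall, 24 mm in diameter, standing loose with its hexagon recess (14 mm across flats) up; a square 14 mm hole in the underside runs through into the recess. About 70 g. Origin at the centre of the underside, z up its axis
- socket_medium: the second smallest of four chrome wrench sockets: a round steel tube, 43 mm tall, 31 mm in diameter (28 mm over the lowest 22 mm), standing loose with its hexagon recess (21 mm across flats) up; a square 14 mm hole in the underside runs through into the recess. About 110 g. Origin at the centre of the underside, z up its axis
- socket_large: the second largest of four chrome wrench sockets: a round steel tube, 48 mm tall, 39 mm in diameter (32 mm over the lowest 22 mm), standing loose with its hexagon recess (27 mm across flats) up; a square 14 mm hole in the underside runs through into the recess. About 170 g. Origin at the centre of the underside, z up its axis
- socket_largest: the largest of four chrome wrench sockets: a round steel tube, 54 mm tall, 48 mm in diameter (36 mm over the lowest 22 mm), standing loose with its hexagon recess (35 mm across flats) up; a square 14 mm hole in the underside runs through into the recess. About 260 g. Origin at the centre of the underside, z up its axis
- socket_rail: aluminium rail, 250 x 34 mm, fixed on the worktop; origin at the centre of its underside, x along it. On its centre line, at x = -82.5, -27.5, 27.5 and 82.5 mm, are four dark clips with tops 12 mm above the worktop; on each stands a round steel stud, 9.5 mm thick, tapered to 3 mm at its tip 35 mm above the worktop. A socket that is home rests on the clip, its underside 12 mm up
- red_end_stop: red plastic end stop at one end of the rail, 16 x 40 x 18 mm; a black one of the same shape closes the other end. Origin at the centre of its underside, on the rail's centre line at x = +127.5 or -127.5 mm of the rail: it may be at either end. From it the studs stand 45, 100, 155 and 210 mm along the rail
- rectifier: grey and black power supply box that stands fixed behind the sockets, 301 mm deep (x), 408 mm wide (y), 163 mm tall; origin at the centre of its underside. Carry things over it or round in front of it
- ratchet: ratchet handle with black and red grip, about 195 x 36 mm and 38 mm tall at its drive square, lying loose on the worktop, not to be disturbed; origin on the worktop under about its middle
- masking_tape: roll of masking tape lying flat, 68 mm across, 24 mm tall, loose, not to be disturbed; origin at the centre of its underside
- paint_jar: dark screw-cap jar with a label, 48 mm across, 66 mm tall, loose, not to be disturbed; origin at the centre of its underside
There are look-alikes about, which are no part of the job. What is shaped like the socket_large but turquoise is not meant.

How it is judged (in metres and radians):
At the end, for the whole second after the job is handed in: The four sockets stand at rest on the four studs, growing in size from the red end stop to the black one: each within 6 mm of its stud (45, 100, 155, 210 mm from the red stop, on the rail's centre line), upright within 0.1 rad, its underside at most 16 mm above the worktop (horizontal distance between socket_small and red_end_stop between 0.039 and 0.051 m and y of socket_small in the frame of socket_rail between -0.006 and 0.006 m and z of each of socket_small, socket_medium, socket_large, socket_largest in the frame of socket_rail below 0.016 m and angle between each of socket_small, socket_medium, socket_large, socket_largest's own z axis and vertical below 0.1 rad and linear speed of each of socket_small, socket_medium, socket_large, socket_largest below 0.01 m/s and angular speed of each of socket_small, socket_medium, socket_large, socket_largest below 0.1 rad/s and horizontal distance between socket_medium and red_end_stop between 0.094 and 0.106 m and y of socket_medium in the frame of socket_rail between -0.006 and 0.006 m and horizontal distance between socket_large and red_end_stop between 0.149 and 0.161 m and y of socket_large in the frame of socket_rail between -0.006 and 0.006 m and horizontal distance between socket_largest and red_end_stop between 0.204 and 0.216 m and y of socket_largest in the frame of socket_rail between -0.006 and 0.006 m); the robot touches nothing.
It fails at once if the ratchet is pushed aside by more than 20 mm (distance of ratchet from where it was at the start of the episode above 0.02 m).
It fails at once if the roll of masking tape is pushed aside by more than 20 mm (distance of masking_tape from where it was at the start of the episode above 0.02 m).
It fails at once if the paint jar is pushed aside by more than 20 mm (distance of paint_jar from where it was at the start of the episode above 0.02 m).
It also fails if it takes over 115 s, if anything falls off the work surface, if the arm or the gripper's body presses on something with over 40 N, if the wrist force passes 120 N, or if a joint passes its speed limit or range.

## Working session

There is one attempt and no reset: what is moved stays moved. The work goes in short steps, Python scripts to look and compute and a shell command to move; the robot and the scene stay as the last step left them, time stands still between calls to the robot, and variables do not carry over. Pictures are saved under pics/ and viewed, at most 14 in all, crops included, and the job is handed in when it is done.

```bash
mkdir -p pics
cat > h.py <<'E'
import numpy as np,cv2
from workcell import manip
from scipy.spatial.transform import Rotation as R
def pose(name):
    p=manip.camera_params(name)
    if 'mount' in p:
        s=manip.state();T=np.eye(4);T[:3,:3]=R.from_rotvec(s['tcp_rot']).as_matrix();T[:3,3]=s['tcp_pos']
        M=T@np.array(p['mount']);return np.array(p['K']),M[:3,:3],M[:3,3]
    A=np.array(p['attitude'],float)
    if A.shape!=(3,3):A=R.from_rotvec(A).as_matrix()
    return np.array(p['K']),A,np.array(p['eye'],float)
def ray(c,uv,z):
    K,A,e=c
    uv=np.atleast_2d(np.array(uv,float));d=np.c_[(uv[:,0]-K[0,2])/K[0,0],-(uv[:,1]-K[1,2])/K[1,1],-np.ones(len(uv))]@A.T
    return e+d*((z-e[2])/d[:,2])[:,None]
def proj(c,P):
    K,A,e=c
    q=(np.atleast_2d(P)-e)@A
    return np.c_[K[0,2]+K[0,0]*q[:,0]/-q[:,2],K[1,2]-K[1,1]*q[:,1]/-q[:,2]]
def cloud(c,D):
    K,A,e=c;v,u=np.mgrid[:D.shape[0],:D.shape[1]]
    return np.stack([(u-K[0,2])/K[0,0]*D,-(v-K[1,2])/K[1,1]*D,-D],-1)@A.T+e
E
python3 - <<'E'
from h import *
for n in ['top','side','wrist']:
    c=pose(n);b,d=manip.read_camera(n);cv2.imwrite(f'pics/{n}0.png',b);np.savez(f'{n}0.npz',b=b,d=d)
    p=manip.camera_params(n);print(n,{k:np.round(v,3).tolist() for k,v in p.items() if not isinstance(v,str)})
print(manip.state())
E
```

```text
top {'K': [[440.965, 0.0, 325.669], [0.0, 440.965, 199.603], [0.0, 0.0, 1.0]], 'eye': [466.488, 31.279, 1186.785], 'attitude': [0.076, -0.091, -1.589]}
side {'K': [[518.994, 0.0, 316.101], [0.0, 518.994, 200.007], [0.0, 0.0, 1.0]], 'eye': [-621.503, 654.002, 917.03], 'attitude': [0.61, -1.016, -1.828]}
wrist {'K': [[295.364, 0.0, 315.117], [0.0, 295.364, 201.548], [0.0, 0.0, 1.0]], 'mount': [[0.0, 0.955, 0.298, 75.416], [1.0, -0.0, -0.0, 0.4], [-0.0, 0.298, -0.955, -143.535], [0.0, 0.0, 0.0, 1.0]]}
{'clock': 0.15, 'joints': array([-1.32538815e+00,  3.53522402e-01,  1.63394675e+00,  2.62018128e-05,
        1.15517792e+00, -2.43636591e-03]), 'joint_vel': array([-1.59546248e-03, -2.99873326e-03, -2.09349508e-03, -8.28547592e-04,
        2.19423073e-04, -9.63057251e-05]), 'joint_efforts': array([ 5.66993240e-04, -6.05637860e+01, -3.42338920e+01,  1.07499702e-04,
        6.09351788e-03, -1.64445191e-05]), 'tcp_pos': array([ 153.22299941, -605.56726571,  230.72038728]), 'tcp_rot': array([-3.11646176e+00, -3.88171393e-01,  1.63297821e-04]), 'force': array([ 0.10057958, -0.28044246, -0.05399138]), 'moment': array([-0.06000412, -0.07306767,  0.02954811]), 'finger_force': 0.0, 'grip_width': 85.18584829589636}
```

View pics/top0.png

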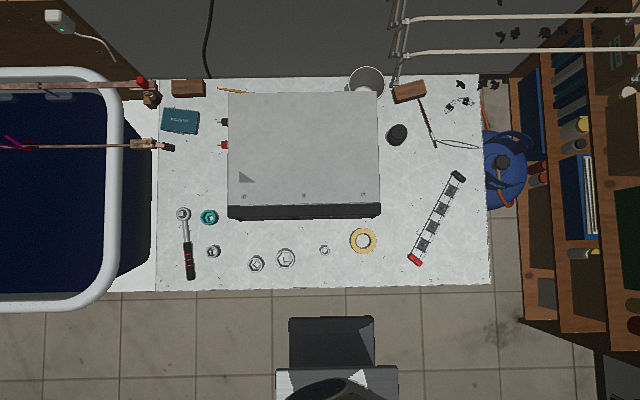

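View pics/side0.png

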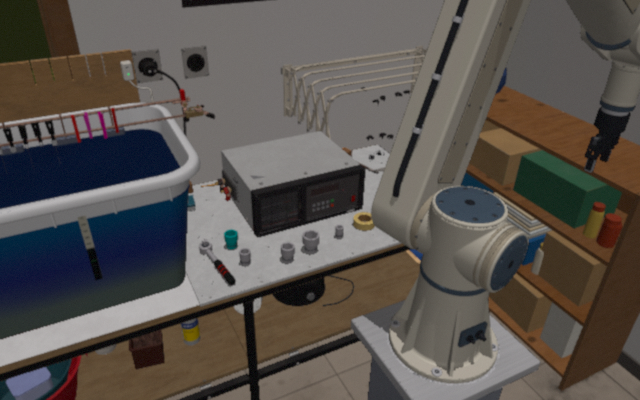

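The top view shows the rail from its red stop at (415,260) to its black stop at (458,177). The chrome socket candidates are at (214,252), (257,264), (285,258) and (324,250). The turquoise look-alike is at (209,217), and it is excluded by colour. The ratchet is at (186,245), the tape at (363,240) and the jar at (397,134). Next I measure these and check one enlarged crop.

Run:
```python
from h import *
f=np.load('top0.npz');b,d=f['b'],f['d'];c=pose('top');P=cloud(c,d)
crop=cv2.resize(b[200:290,165:385],None,fx=3.6,fy=3.6,interpolation=cv2.INTER_CUBIC);cv2.imwrite('pics/crop0.png',crop)
print('table z',np.median(P[275:285,300:400,2]))
for n,(u,v) in dict(a=(214,252),b=(257,264),c=(285,258),d=(324,250),turq=(209,217),tape=(363,240),rat=(183,214),jar=(397,134)).items():
    w=14;Q=P[v-w:v+w,u-w:u+w].reshape(-1,3);Q=Q[(Q[:,2]>8)&(Q[:,2]<100)]
    z=np.percentile(Q[:,2],95);top=Q[Q[:,2]>z-6]
    print(n,'z',z.round(1),'mean',top.mean(0).round(1),'ext',(top.max(0)-top.min(0)).round(1))
hsv=cv2.cvtColor(b,cv2.COLOR_BGR2HSV)
m=((hsv[...,0]<8)|(hsv[...,0]>172))&(hsv[...,1]>150)&(hsv[...,2]>80)
m[:, :400]=0;m[:,430:]=0;m[:245]=0;m[275:]=0
v,u=np.nonzero(m);print('red',u.mean(),v.mean(),len(u),ray(c,(u.mean(),v.mean()),18))
k=(b.max(2)<60);k[:,445:470]&=True;k[:,:448]=0;k[:,469:]=0;k[:168]=0;k[190:]=0
v,u=np.nonzero(k);print('blk',u.mean(),v.mean(),len(u),ray(c,(u.mean(),v.mean()),18),np.median(P[v,u],0))
```

```text
table z -0.9997714098843744
a z 45.7 mean [459.  315.1  42.8] ext [28.3 29.5  7.1]
b z 50.2 mean [423.2 204.4  47.7] ext [38.  38.6  8. ]
c z 56.4 mean [436.7 127.6  53.9] ext [45.7 46.   8.5]
d z 41.6 mean [455.2  24.1  38.5] ext [20.7 20.8  7.8]
turq z 50.2 mean [547.8 324.7  47.6] ext [36.4 38.7  7.6]
tape z 27.3 mean [479.8 -77.6  24.2] ext [65.7 66.3  9.7]
rat z 37.2 mean [560.5 397.6  36.8] ext [10.9 13.5  8.9]
jar z 68.6 mean [ 759.4 -174.5   66.2] ext [41.3 39.7  9.8]
red 414.9852941176471 259.5882352941176 68 [[ 427.14150605 -213.20899394   18.        ]]
blk 457.4418604651163 176.74418604651163 86 [[ 645.3379263  -336.70266014   18.        ]] [ 645.06966191 -337.37770275   16.62601433]
```

View pics/crop0.png

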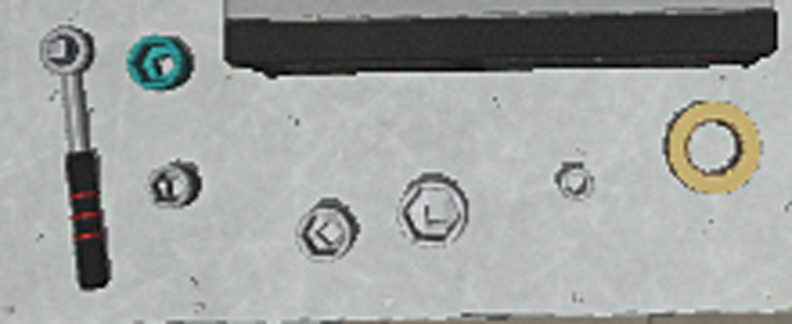

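The heights, less about 2.5 mm of bias, and the diameters match: (214,252) is medium, (257,264) is large, (285,258) is largest and (324,250) is small. In the crop the turquoise look-alike is clearly separate at (158,62). I'll back away from the shelf, go over the rail and turn the tool so the fingers close across it.

```bash
python3 -m jog '[{"ty":-0.08},{"ty":-0.08},{"ty":-0.08},{"ty":-0.08},{"ty":-0.08},{"tx":0.076,"ty":-0.0065},{"tx":0.076,"ty":-0.0065},{"tx":0.076,"ty":-0.0065}]'
python3 -m jog '[{"tx":0.076,"ty":-0.0065},{"tx":0.076,"ty":-0.0065},{"tx":0.076,"ty":-0.0065},{"tx":0.076,"ty":-0.0065},{"tx":0.076,"ty":-0.0065},{"tx":0.076,"ty":-0.0065},{"tx":0.076,"ty":-0.0065},{"tx":0.076,"ty":-0.0065}]'
python3 -m jog '[{"spin":-0.0378},{"spin":-0.0378},{"spin":-0.0378},{"spin":-0.0378},{"spin":-0.0378},{"spin":-0.0378},{"spin":-0.0378},{"spin":-0.0378}]'
python3 -m jog '[{"spin":-0.0378},{"spin":-0.0378},{"spin":-0.0378},{"spin":-0.0378},{"spin":-0.0378},{"spin":-0.0378},{"spin":-0.0378},{"spin":-0.0378}]'
python3 -m jog '[{"spin":-0.0378},{"spin":-0.0378},{"spin":-0.0378},{"spin":-0.0378},{"spin":0},{"spin":0}]'
python3 - <<'E'
from h import *
s=manip.state();c=pose('wrist');b,d=manip.read_camera('wrist');cv2.imwrite('pics/w1.png',b);np.savez('w1.npz',b=b,d=d)
M=R.from_rotvec(s['tcp_rot']).as_matrix();print(M.round(3),s['tcp_pos'],s['joints'],s['clock'])
K,A,e=c;np.savez('w1c.npz',K=K,A=A,e=e)
E
```

```text
[[ 0.969  0.245 -0.   ]
 [ 0.245 -0.969  0.001]
 [ 0.    -0.001 -1.   ]] [ 153.22299941 -605.56726571  230.72038728] [-1.32538815e+00  3.53522402e-01  1.63394675e+00  2.62018128e-05
  1.15517792e+00 -2.43636591e-03] 0.15validation failed for argument at $[0]...
validation failed for argument at $[0]...
validation failed for argument at $[0]...
validation failed for argument at $[0]...
validation failed for argument at $[0]...
```

View pics/w1.png

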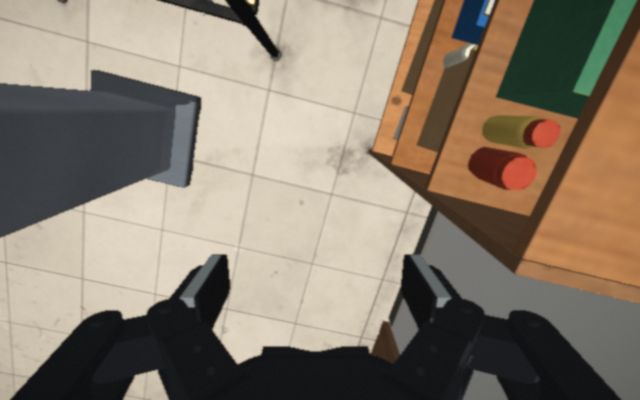

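The arm did not move. The wrist view shows only floor and the shelf at right (500,150), because the rows were refused. They probably need all five keys.

```bash
python3 -m jog '[{"gripper":85,"tx":0,"ty":-0.08,"tz":0,"spin":0},{"gripper":85,"tx":0,"ty":-0.08,"tz":0,"spin":0},{"gripper":85,"tx":0,"ty":-0.08,"tz":0,"spin":0},{"gripper":85,"tx":0,"ty":-0.08,"tz":0,"spin":0},{"gripper":85,"tx":0,"ty":-0.08,"tz":0,"spin":0}]'
```

```text
clock: 0.62
tcp_pos: [103.7, -410.0, 230.8]
tcp_rot: [-3.117, -0.388, 0.0]
force: [-0.4, 1.1, 0.8]
grip_width: 84.7
finger_force: 0.0
```

```bash
python3 -m jog '[{"gripper":85,"tx":0.076,"ty":-0.0065,"tz":0,"spin":0},{"gripper":85,"tx":0.076,"ty":-0.0065,"tz":0,"spin":0},{"gripper":85,"tx":0.076,"ty":-0.0065,"tz":0,"spin":0},{"gripper":85,"tx":0.076,"ty":-0.0065,"tz":0,"spin":0},{"gripper":85,"tx":0.076,"ty":-0.0065,"tz":0,"spin":0},{"gripper":85,"tx":0.076,"ty":-0.0065,"tz":0,"spin":0},{"gripper":85,"tx":0.076,"ty":-0.0065,"tz":0,"spin":0},{"gripper":85,"tx":0.076,"ty":-0.0065,"tz":0,"spin":0}]' >/dev/null
python3 -m jog '[{"gripper":85,"tx":0.076,"ty":-0.0065,"tz":0,"spin":0},{"gripper":85,"tx":0.076,"ty":-0.0065,"tz":0,"spin":0},{"gripper":85,"tx":0.076,"ty":-0.0065,"tz":0,"spin":0},{"gripper":85,"tx":0,"ty":0,"tz":0,"spin":-0.0378},{"gripper":85,"tx":0,"ty":0,"tz":0,"spin":-0.0378},{"gripper":85,"tx":0,"ty":0,"tz":0,"spin":-0.0378},{"gripper":85,"tx":0,"ty":0,"tz":0,"spin":-0.0378},{"gripper":85,"tx":0,"ty":0,"tz":0,"spin":-0.0378}]'
python3 -m jog '[{"gripper":85,"tx":0,"ty":0,"tz":0,"spin":-0.0378},{"gripper":85,"tx":0,"ty":0,"tz":0,"spin":-0.0378},{"gripper":85,"tx":0,"ty":0,"tz":0,"spin":-0.0378},{"gripper":85,"tx":0,"ty":0,"tz":0,"spin":-0.0378},{"gripper":85,"tx":0,"ty":0,"tz":0,"spin":-0.0378},{"gripper":85,"tx":0,"ty":0,"tz":0,"spin":-0.0378},{"gripper":85,"tx":0,"ty":0,"tz":0,"spin":-0.0378},{"gripper":85,"tx":0,"ty":0,"tz":0,"spin":-0.0378}]' >/dev/null
python3 -m jog '[{"gripper":85,"tx":0,"ty":0,"tz":0,"spin":-0.0378},{"gripper":85,"tx":0,"ty":0,"tz":0,"spin":-0.0378},{"gripper":85,"tx":0,"ty":0,"tz":0,"spin":-0.0378},{"gripper":85,"tx":0,"ty":0,"tz":0,"spin":-0.0378},{"gripper":85,"tx":0,"ty":0,"tz":0,"spin":-0.0378},{"gripper":85,"tx":0,"ty":0,"tz":0,"spin":-0.0378},{"gripper":85,"tx":0,"ty":0,"tz":0,"spin":-0.0378},{"gripper":85,"tx":0,"ty":0,"tz":0,"spin":0}]'
cat > snap.py <<'E'
import sys;from h import *
n,cam=sys.argv[1],sys.argv[2]
s=manip.state();K,A,e=pose(cam);b,d=manip.read_camera(cam);cv2.imwrite(f'pics/{n}.png',b);np.savez(n+'.npz',b=b,d=d,K=K,A=A,e=e)
M=R.from_rotvec(s['tcp_rot']).as_matrix();print('yaw',np.degrees(np.arctan2(M[1,0],M[0,0])),s['tcp_pos'].round(1),s['joints'].round(2),s['clock'])
E
python3 snap.py w2 wrist
```

```text
clock: 1.95
tcp_pos: [500.7, -274.6, 231.0]
tcp_rot: [-2.863, -1.292, 0.0]
force: [-0.2, 0.1, -0.4]
grip_width: 85.2
finger_force: 0.0
clock: 3.28
tcp_pos: [500.6, -274.8, 231.1]
tcp_rot: [-0.797, -3.038, -0.0]
force: [0.9, -0.8, -0.0]
grip_width: 85.1
finger_force: 0.0
yaw 150.58958552094182 [ 500.6 -274.8  231.1] [-0.5   0.27  1.75  0.    1.12 -1.56] 3.2833
```

View pics/w2.png

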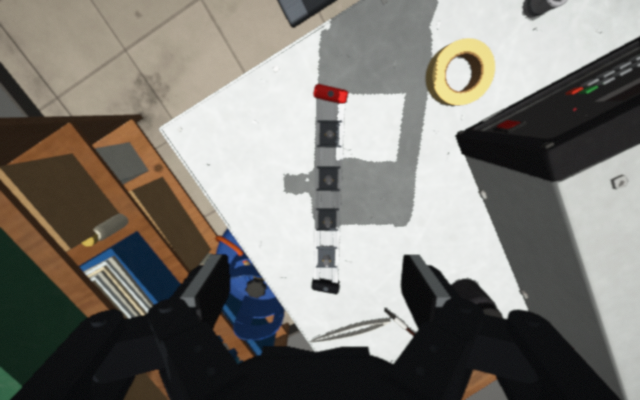

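The wrist view shows the rail with its red stop at (331,94), clips near (328,134), (328,179), (327,219) and (327,257), and its black stop at (325,286). I'll measure clip and stud positions from this.

Run:
```python
from h import *
f=np.load('w2.npz');b=f['b'];c=(f['K'],f['A'],f['e'])
hsv=cv2.cvtColor(b,cv2.COLOR_BGR2HSV)
m=(((hsv[...,0]<8)|(hsv[...,0]>172))&(hsv[...,1]>150)).astype(np.uint8);m[:, :300]=0;m[:,360:]=0;m[120:]=0;m[:75]=0
k=(b.max(2)<85).astype(np.uint8);k[:,:305]=0;k[:,350:]=0;k[:110]=0;k[297:]=0
for nm,mm in (('red',m),('dark',k)):
    n,_,st,ce=cv2.connectedComponentsWithStats(mm)
    for i in range(1,n):
        if st[i,4]>40:print(nm,st[i],ce[i].round(1),'z18',ray(c,ce[i],18)[0].round(1),'z12',ray(c,ce[i],12)[0].round(1))
# predicted from top estimate
r=np.array([427.1,-213.2]);k2=np.array([645.3,-336.7]);mid=(r+k2)/2;u=(k2-r)/np.linalg.norm(k2-r);print('yaw',np.degrees(np.arctan2(u[1],u[0])))
for s in (-82.5,-27.5,27.5,82.5):
    p=mid+s*u;print(p.round(1),proj(c,[*p,35]).round(1),proj(c,[*p,12]).round(1))
cv2.imwrite('pics/w2c.png',cv2.resize(b[75:300,270:390],None,fx=2.6,fy=2.6,interpolation=cv2.INTER_CUBIC))
```

```text
red [314  85  33  18 386] [330.3  93.5] z18 [ 427.  -214.6   18. ] z12 [ 426.9 -214.2   12. ]
dark [318 120  20  27 446] [327.7 133.2] z18 [ 464.2 -238.2   18. ] z12 [ 464.7 -238.2   12. ]
dark [317 166  23  25 463] [327.8 177.9] z18 [ 511.5 -264.    18. ] z12 [ 512.9 -264.4   12. ]
dark [317 208  21  22 377] [326.4 217.9] z18 [ 556.8 -290.8   18. ] z12 [ 558.9 -291.7   12. ]
dark [312 279  27  15 281] [325.1 285.6] z18 [ 643.7 -340.5   18. ] z12 [ 647.2 -342.3   12. ]
yaw -29.50962241824279
[ 464.4 -234.3] [[331.4 132.8]] [[330.4 131.3]]
[ 512.3 -261.4] [[330.6 180.6]] [[329.7 176.3]]
[ 560.1 -288.5] [[329.8 224.1]] [[329.  217.6]]
[ 608.  -315.6] [[329.1 263.8]] [[328.4 255.4]]
```

View pics/w2c.png

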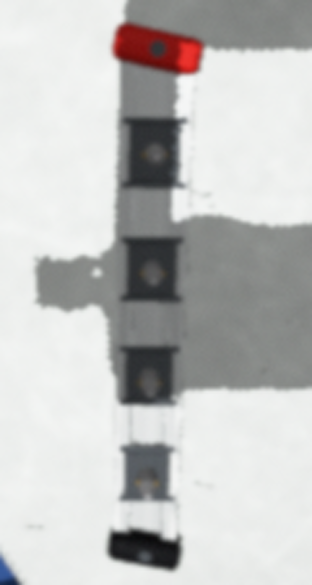

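```bash
python3 -m jog '[{"gripper":85,"tx":0.0373,"ty":0.0476,"tz":0,"spin":0},{"gripper":85,"tx":0.0373,"ty":0.0476,"tz":0,"spin":0},{"gripper":85,"tx":0.0373,"ty":0.0476,"tz":0,"spin":0},{"gripper":85,"tx":0.0373,"ty":0.0476,"tz":0,"spin":0},{"gripper":85,"tx":0.0373,"ty":0.0476,"tz":0,"spin":0},{"gripper":85,"tx":0.0373,"ty":0.0476,"tz":0.02,"spin":0},{"gripper":85,"tx":0.0373,"ty":0.0476,"tz":0.05,"spin":0},{"gripper":85,"tx":0.0373,"ty":0.0476,"tz":0.05,"spin":0}]' >/dev/null
python3 -m jog '[{"gripper":85,"tx":0.0373,"ty":0.0476,"tz":0.05,"spin":0},{"gripper":85,"tx":0.0373,"ty":0.0476,"tz":0.05,"spin":0},{"gripper":85,"tx":0,"ty":0,"tz":0,"spin":0}]' 
python3 snap.py w3 wrist
cat > sock.py <<'E'
import sys;from h import *
n,h=sys.argv[1],float(sys.argv[2]);f=np.load(n+'.npz');b,d=f['b'],f['d'];c=(f['K'],f['A'],f['e']);P=cloud(c,d)
s=manip.state();M=R.from_rotvec(s['tcp_rot']).as_matrix();t=s['tcp_pos']
L=(P-t)@M; r=np.hypot(L[...,0],L[...,1])
top=(np.abs(P[...,2]-h)<5)&(r<45);Q=P[top]
(cx,cy),rad=cv2.minEnclosingCircle(Q[:,:2].astype(np.float32));print('top z',np.median(Q[:,2]),'circle',cx,cy,2*rad,'n',len(Q))
v,u=np.nonzero(top);(pu,pv),pr=cv2.minEnclosingCircle(np.c_[u,v].astype(np.float32));w=ray(c,(pu,pv),h)[0];print('px',pu,pv,pr,'ray',w)
for nm,p in (('circle',np.array([cx,cy,h])),('ray',w)):print(nm,'tool mm',((p-t)@M).round(1),'share',((p-t)@M/500).round(4))
E
python3 sock.py w3 38
```

```text
clock: 4.25
tcp_pos: [452.9, 27.8, 117.5]
tcp_rot: [-0.808, -3.029, 0.002]
force: [-1.5, -0.4, 0.3]
grip_width: 85.1
finger_force: 0.0
yaw 150.12998161448527 [452.9  27.8 117.5] [ 0.06  0.25  2.09  0.    0.81 -0.99] 4.25
top z 38.46658417037797 circle 455.4578857421875 23.726852416992188 24.603771209716797 n 502
px 313.68975830078125 214.05650329589844 15.059796333312988 ray [454.72267857  24.25912442  38.        ]
circle tool mm [-2.5 -1.5 81.2] share [-0.0049 -0.0029  0.1624]
ray tool mm [-1.6 -1.4 81.2] share [-0.0031 -0.0027  0.1624]
```

View pics/w3.png

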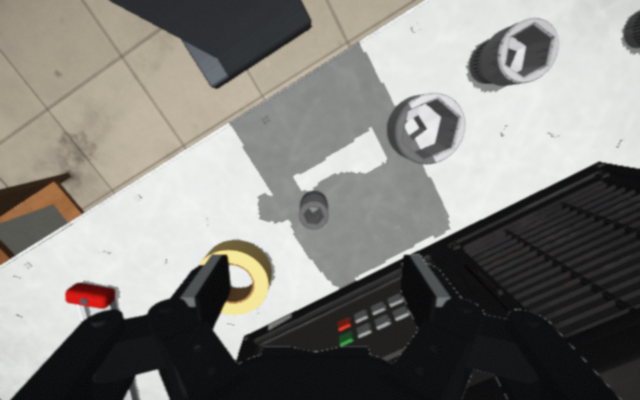

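The small socket sits at (314,210), between the fingers. Its top is at 38.5 mm and 24.6 mm across, as specified. I'll descend and grip.

```bash
python3 -m jog '[{"gripper":60,"tx":-0.0044,"ty":-0.003,"tz":0.055,"spin":0},{"gripper":60,"tx":0,"ty":0,"tz":0.065,"spin":0},{"gripper":60,"tx":0,"ty":0,"tz":0.06,"spin":0},{"gripper":60,"tx":0,"ty":0,"tz":0.042,"spin":0},{"gripper":60,"tx":0,"ty":0,"tz":0,"spin":0},{"gripper":15,"tx":0,"ty":0,"tz":0,"spin":0},{"gripper":15,"tx":0,"ty":0,"tz":0,"spin":0},{"gripper":15,"tx":0,"ty":0,"tz":0,"spin":0}]' 60
python3 -m jog '[{"gripper":15,"tx":0,"ty":0,"tz":0,"spin":0},{"gripper":15,"tx":0,"ty":0,"tz":0,"spin":0},{"gripper":15,"tx":0,"ty":0,"tz":0,"spin":0},{"gripper":15,"tx":0,"ty":0,"tz":0,"spin":0}]' 60
```

```text
clock: 4.97
tcp_pos: [459.4, 21.7, 11.9]
tcp_rot: [0.807, 3.033, 0.001]
force: [0.0, 1.9, 2.1]
grip_width: 24.1
finger_force: 1.4
clock: 5.3
tcp_pos: [459.4, 21.8, 12.2]
tcp_rot: [0.805, 3.033, 0.001]
force: [-0.7, -2.6, 5.8]
grip_width: 22.2
finger_force: 58.4
```

```bash
python3 -m jog '[{"gripper":15,"tx":0,"ty":0,"tz":-0.04,"spin":0},{"gripper":15,"tx":0,"ty":0,"tz":-0.07,"spin":0},{"gripper":15,"tx":-0.0338,"ty":-0.0557,"tz":-0.04,"spin":0},{"gripper":15,"tx":-0.0338,"ty":-0.0557,"tz":-0.04,"spin":0},{"gripper":15,"tx":-0.0338,"ty":-0.0557,"tz":-0.04,"spin":0},{"gripper":15,"tx":-0.0338,"ty":-0.0557,"tz":0,"spin":0},{"gripper":15,"tx":-0.0338,"ty":-0.0557,"tz":0,"spin":0},{"gripper":15,"tx":-0.0338,"ty":-0.0557,"tz":0,"spin":0}]' >/dev/null
python3 -m jog '[{"gripper":15,"tx":-0.0338,"ty":-0.0557,"tz":0,"spin":0},{"gripper":15,"tx":-0.0338,"ty":-0.0557,"tz":0,"spin":0},{"gripper":15,"tx":0,"ty":0,"tz":0,"spin":0},{"gripper":15,"tx":0,"ty":0,"tz":0,"spin":0},{"gripper":15,"tx":0,"ty":0,"tz":0,"spin":0}]'
python3 snap.py w4 wrist; python3 -c "
import cv2;b=cv2.imread('pics/w4.png');cv2.imwrite('pics/w4c.png',cv2.resize(b[120:310,210:430],None,fx=3.5,fy=3.1,interpolation=cv2.INTER_CUBIC))"
```

```text
clock: 6.38
tcp_pos: [464.7, -238.5, 126.2]
tcp_rot: [0.807, 3.035, 0.0]
force: [-0.2, -0.7, -0.9]
grip_width: 21.9
finger_force: 59.1
yaw 150.21200336276212 [ 464.7 -238.5  126.2] [-0.48  0.33  1.95  0.    0.87 -1.53] 6.3833
```

View pics/w4c.png

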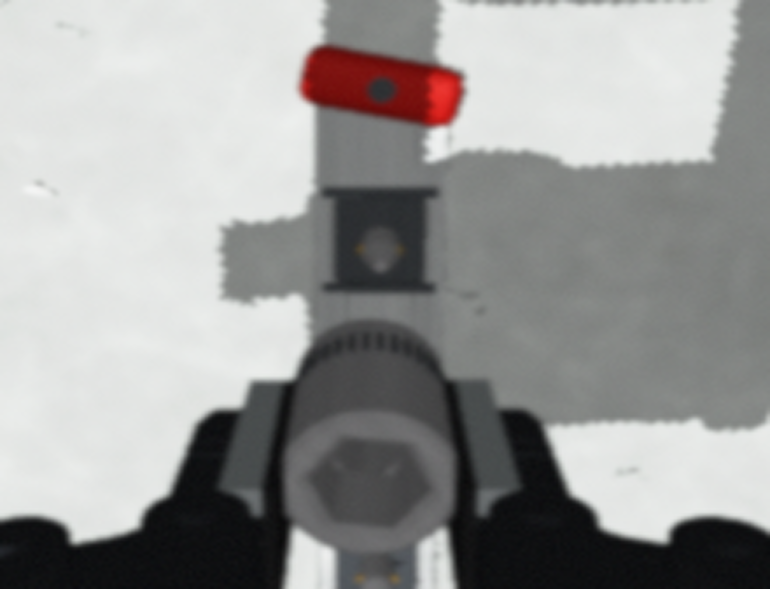

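The crop shows the gripped socket, top centre at (370,482) in the crop, or (315.7,275.5) in the full image. The stud tip is near crop (381,266), or (318.9,205.8) in the full image. The clip centre is near crop (379,240).

```bash
cat > rel.py <<'E'
# rel.py name  sock_u sock_v ztop_above_tcp   tip_u tip_v
import sys;from h import *
n=sys.argv[1];su,sv,zt,tu,tv=map(float,sys.argv[2:7]);f=np.load(n+'.npz');c=(f['K'],f['A'],f['e']);P=cloud(c,f['d'])
s=manip.state();M=R.from_rotvec(s['tcp_rot']).as_matrix();t=s['tcp_pos']
a=ray(c,(su,sv),t[2]+zt)[0];q=ray(c,(tu,tv),35)[0]
print('depth-derived z at rim px', P[int(sv)-15:int(sv)+16,int(su),2].round(0)[::5])
print('sock tool',((a-t)@M).round(1),'tip world',q.round(1),'tool',((q-t)@M).round(1),'need tool',((q-a)@M)[:2].round(1),'share',((q-a)@M/500)[:2].round(4))
E
python3 rel.py w4 315.7 275.5 26 318.9 205.8
python3 - <<'E'
from h import *
f=np.load('w4.npz');c=(f['K'],f['A'],f['e'])
for S in [(463.3,-236.3),(464.4,-234.3)]:print([proj(c,[*S,z]).round(1)[0] for z in (12,35)])
print([proj(c,[427.1,-213.2,18]).round(1)[0]])
E
```

```text
depth-derived z at rim px [152. 126. 131. 140. 144. 148. 153.]
sock tool [  4.2  -0.9 -26. ] tip world [ 466.5 -236.8   35. ] tool [-0.9  1.9 91. ] need tool [-5.1  2.8] share [-0.0102  0.0057]
[array([317.3, 194.7]), array([317.5, 202.3])]
[array([319.9, 194.6]), array([320.3, 202.3])]
[array([320. , 147.8])]
```

```bash
python3 -m jog '[{"gripper":15,"tx":-0.01,"ty":0.0056,"tz":0.03,"spin":0},{"gripper":15,"tx":0,"ty":0,"tz":0.05,"spin":0},{"gripper":15,"tx":0,"ty":0,"tz":0.05,"spin":0},{"gripper":15,"tx":0,"ty":0,"tz":0,"spin":0},{"gripper":15,"tx":0,"ty":0,"tz":0,"spin":0},{"gripper":15,"tx":0,"ty":0,"tz":0,"spin":0}]'
python3 snap.py w5 wrist; python3 -c "
import cv2;b=cv2.imread('pics/w5.png');cv2.imwrite('pics/w5c.png',cv2.resize(b[140:320,220:420],None,fx=3,fy=3,interpolation=cv2.INTER_CUBIC))"
```

```text
clock: 6.93
tcp_pos: [471.1, -238.2, 61.4]
tcp_rot: [0.804, 3.036, -0.0]
force: [0.1, -0.4, -0.6]
grip_width: 21.6
finger_force: 59.1
yaw 150.33390563472108 [ 471.1 -238.2   61.4] [-0.47  0.43  1.97  0.    0.74 -1.52] 6.9333
```

View pics/w5c.png

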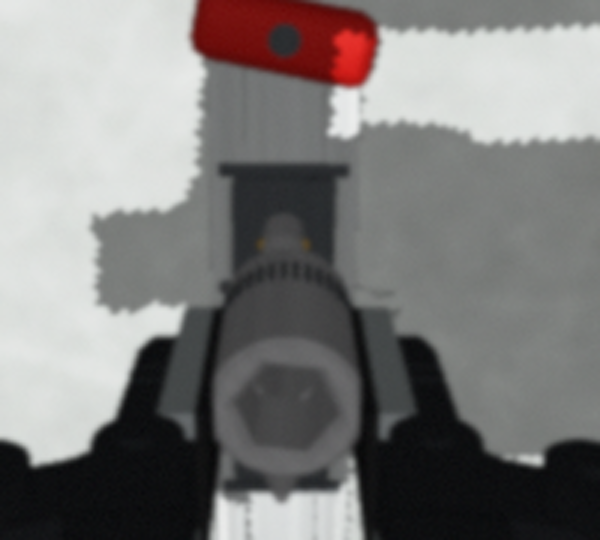

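Run:
```python
from h import *
C=[]
for n in('w4','w5'):
    f=np.load(n+'.npz');C.append((f['K'],f['A'],f['e']))
def tri(a,b):
    A=np.zeros((3,3));r=np.zeros(3)
    for c,p in zip(C,(a,b)):
        q=ray(c,p,0)[0];d=q-c[2];d/=np.linalg.norm(d);N=np.eye(3)-np.outer(d,d);A+=N;r+=N@c[2]
    return np.linalg.solve(A,r)
print('gold',tri((318.3,200.6),(314.7,221)),'clip',tri((318.3,197.4),(314.7,216.3)))
print('gold z12..16',[ray(C[1],(314.7,221),z)[0].round(1) for z in (8,12,16)])
print('clip z12',ray(C[1],(314.7,216.3),12)[0].round(1),ray(C[0],(318.3,197.4),12)[0].round(1))
print('red dot z18',ray(C[1],(220+285/3,140+40/3),18)[0].round(1),ray(C[0],(319.1,120+90/3.1),18)[0].round(1))
s=manip.state();M=R.from_rotvec(s['tcp_rot']).as_matrix();t=s['tcp_pos'];print('sock',ray(C[1],(315.6,140+408/3),t[2]+26)[0])
```

```text
gold [ 467.87264263 -237.75380049   15.11104809] clip [ 466.78652761 -237.10730016    9.21613874]
gold z12..16 [array([ 470.4, -239. ,    8. ]), array([ 469. , -238.2,   12. ]), array([ 467.7, -237.5,   16. ])]
clip z12 [ 466.  -236.5   12. ] [ 466.  -236.8   12. ]
red dot z18 [ 427.5 -214.3   18. ] [ 427.6 -214.3   18. ]
sock [ 466.93970689 -236.42637386   87.71898066]
```

Red dot plus 45 mm gives (466.7,-236.4). The stud measures about (466.8,-237) and the socket is at (466.9,-236.4), so they are aligned. I'll lower it.

```bash
python3 -m jog '[{"gripper":15,"tx":0,"ty":0,"tz":0.02,"spin":0},{"gripper":15,"tx":0,"ty":0,"tz":0.02,"spin":0},{"gripper":15,"tx":0,"ty":0,"tz":0.018,"spin":0},{"gripper":15,"tx":0,"ty":0,"tz":0.016,"spin":0},{"gripper":15,"tx":0,"ty":0,"tz":0,"spin":0},{"gripper":15,"tx":0,"ty":0,"tz":0,"spin":0}]'
```

```text
clock: 7.48
tcp_pos: [470.9, -239.0, 22.8]
tcp_rot: [0.806, 3.036, -0.0]
force: [0.5, -0.6, 1.7]
grip_width: 21.9
finger_force: 59.6
```

```bash
python3 -m jog '[{"gripper":60,"tx":0,"ty":0,"tz":0,"spin":0},{"gripper":60,"tx":0,"ty":0,"tz":0,"spin":0},{"gripper":60,"tx":0,"ty":0,"tz":0,"spin":0},{"gripper":60,"tx":0,"ty":0,"tz":-0.05,"spin":0},{"gripper":60,"tx":0,"ty":0,"tz":-0.08,"spin":0},{"gripper":60,"tx":0.0407,"ty":0.0679,"tz":-0.02,"spin":0},{"gripper":60,"tx":0.0407,"ty":0.0679,"tz":-0.02,"spin":0},{"gripper":60,"tx":0.0407,"ty":0.0679,"tz":-0.02,"spin":0}]'
python3 -m jog '[{"gripper":60,"tx":0.0407,"ty":0.0679,"tz":-0.02,"spin":0},{"gripper":60,"tx":0.0407,"ty":0.0679,"tz":0,"spin":0},{"gripper":60,"tx":0.0407,"ty":0.0679,"tz":0,"spin":0},{"gripper":60,"tx":0.0407,"ty":0.0679,"tz":0,"spin":0},{"gripper":60,"tx":0.0407,"ty":0.0679,"tz":0,"spin":0},{"gripper":60,"tx":0.0407,"ty":0.0679,"tz":0,"spin":0},{"gripper":60,"tx":0.0407,"ty":0.0679,"tz":0,"spin":0},{"gripper":60,"tx":0.0407,"ty":0.0679,"tz":0,"spin":0}]'
python3 -m jog '[{"gripper":60,"tx":0.0407,"ty":0.0679,"tz":0,"spin":0},{"gripper":60,"tx":0.0407,"ty":0.0679,"tz":0,"spin":0},{"gripper":60,"tx":0.0407,"ty":0.0679,"tz":0,"spin":0},{"gripper":60,"tx":0,"ty":0,"tz":0,"spin":0},{"gripper":60,"tx":0,"ty":0,"tz":0,"spin":0},{"gripper":60,"tx":0,"ty":0,"tz":0,"spin":0},{"gripper":60,"tx":0,"ty":0,"tz":0,"spin":0}]'
python3 snap.py w6 wrist;python3 sock.py w6 43
```

```text
clock: 8.15
tcp_pos: [467.9, -119.1, 119.0]
tcp_rot: [0.809, 3.035, 0.0]
force: [0.1, 1.1, 0.3]
grip_width: 60.3
finger_force: 0.0
clock: 8.82
tcp_pos: [460.7, 198.6, 128.2]
tcp_rot: [-0.806, -3.037, 0.0]
force: [1.0, -1.2, 1.0]
grip_width: 59.8
finger_force: 0.0
clock: 9.4
tcp_pos: [458.5, 314.2, 128.0]
tcp_rot: [-0.807, -3.036, 0.002]
force: [0.0, 0.5, 0.0]
grip_width: 59.9
finger_force: 0.0
yaw 150.2406694992091 [458.5 314.2 128. ] [ 0.6   0.37  1.87 -0.    0.9  -0.45] 9.4
top z 43.367484486381954 circle 459.75921630859375 315.7705383300781 31.450942993164062 n 635
px 318.5 206.81817626953125 18.96685028076172 ray [458.93337785 316.12335348  43.        ]
circle tool mm [-0.1  2.1 85.1] share [-0.0003  0.0041  0.1702]
ray tool mm [ 0.8  2.  85.1] share [0.0015 0.0039 0.1702]
```

```bash
python3 -m jog '[{"gripper":55,"tx":0,"ty":0.004,"tz":0.05,"spin":0},{"gripper":55,"tx":0,"ty":0,"tz":0.07,"spin":0},{"gripper":55,"tx":0,"ty":0,"tz":0.065,"spin":0},{"gripper":55,"tx":0,"ty":0,"tz":0.043,"spin":0},{"gripper":55,"tx":0,"ty":0,"tz":0,"spin":0},{"gripper":20,"tx":0,"ty":0,"tz":0,"spin":0},{"gripper":20,"tx":0,"ty":0,"tz":0,"spin":0},{"gripper":20,"tx":0,"ty":0,"tz":0,"spin":0}]' 60
python3 -m jog '[{"gripper":20,"tx":0,"ty":0,"tz":0,"spin":0},{"gripper":20,"tx":0,"ty":0,"tz":0,"spin":0},{"gripper":20,"tx":0,"ty":0,"tz":0,"spin":0},{"gripper":20,"tx":0,"ty":0,"tz":-0.04,"spin":0}]' 60
```

```text
clock: 10.12
tcp_pos: [461.0, 317.5, 16.1]
tcp_rot: [0.806, 3.035, 0.003]
force: [0.1, 0.0, -0.9]
grip_width: 29.1
finger_force: 59.2
clock: 10.45
tcp_pos: [458.5, 316.2, 32.9]
tcp_rot: [-0.805, -3.035, 0.004]
force: [-1.1, -0.4, -0.6]
grip_width: 28.9
finger_force: 59.7
```

```bash
python3 -m jog '[{"gripper":20,"tx":0,"ty":0,"tz":-0.07,"spin":0},{"gripper":20,"tx":0,"ty":0,"tz":-0.07,"spin":0},{"gripper":20,"tx":-0.0396,"ty":-0.0695,"tz":-0.02,"spin":0},{"gripper":20,"tx":-0.0396,"ty":-0.0695,"tz":-0.02,"spin":0},{"gripper":20,"tx":-0.0396,"ty":-0.0695,"tz":0,"spin":0},{"gripper":20,"tx":-0.0396,"ty":-0.0695,"tz":0,"spin":0},{"gripper":20,"tx":-0.0396,"ty":-0.0695,"tz":0,"spin":0},{"gripper":20,"tx":-0.0396,"ty":-0.0695,"tz":0,"spin":0}]'
python3 -m jog '[{"gripper":20,"tx":-0.0396,"ty":-0.0695,"tz":0,"spin":0},{"gripper":20,"tx":-0.0396,"ty":-0.0695,"tz":0,"spin":0},{"gripper":20,"tx":-0.0396,"ty":-0.0695,"tz":0,"spin":0},{"gripper":20,"tx":-0.0396,"ty":-0.0695,"tz":0,"spin":0},{"gripper":20,"tx":-0.0396,"ty":-0.0695,"tz":0,"spin":0},{"gripper":20,"tx":-0.0586,"ty":-0.0471,"tz":0,"spin":0},{"gripper":20,"tx":-0.0586,"ty":-0.0471,"tz":0,"spin":0},{"gripper":20,"tx":-0.0586,"ty":-0.0471,"tz":0,"spin":0}]'
python3 -m jog '[{"gripper":20,"tx":-0.0586,"ty":-0.0471,"tz":0,"spin":0},{"gripper":20,"tx":0,"ty":0,"tz":0.03,"spin":0},{"gripper":20,"tx":0,"ty":0,"tz":0.03,"spin":0},{"gripper":20,"tx":0,"ty":0,"tz":0,"spin":0},{"gripper":20,"tx":0,"ty":0,"tz":0,"spin":0},{"gripper":20,"tx":0,"ty":0,"tz":0,"spin":0},{"gripper":20,"tx":0,"ty":0,"tz":0,"spin":0}]'
python3 snap.py w7 wrist; python3 -c "
import cv2;b=cv2.imread('pics/w7.png');cv2.imwrite('pics/w7c.png',cv2.resize(b[100:300,200:430],None,fx=3,fy=3,interpolation=cv2.INTER_CUBIC))"
```

```text
clock: 11.12
tcp_pos: [459.4, 75.6, 125.1]
tcp_rot: [0.804, 3.035, 0.001]
force: [0.7, -0.1, -1.1]
grip_width: 29.1
finger_force: 59.7
clock: 11.78
tcp_pos: [501.0, -229.9, 125.1]
tcp_rot: [0.806, 3.035, -0.0]
force: [1.7, 0.6, -0.3]
grip_width: 29.0
finger_force: 59.7
clock: 12.37
tcp_pos: [515.1, -262.6, 95.4]
tcp_rot: [0.804, 3.035, -0.001]
force: [-0.4, 0.1, -1.0]
grip_width: 29.3
finger_force: 59.7
yaw 150.31611120616216 [ 515.1 -262.6   95.4] [-0.47  0.44  1.84 -0.    0.85 -1.53] 12.3667
```

View pics/w7c.png

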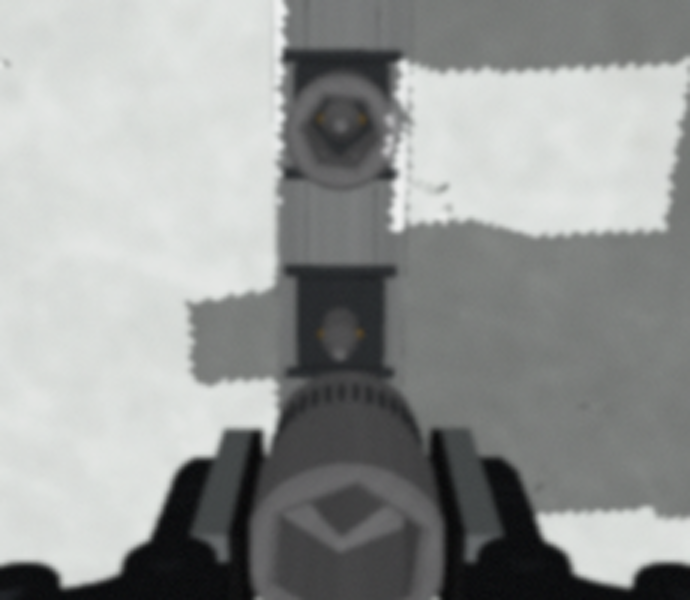

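The crop shows the small socket seated on stud 1 at crop (340,128). Clip 2 is centred at crop (340,321), or (313.3,207) in the full image. Its stud tip is near crop (340,352), or (313.3,217.3). The medium socket is centred on column 347, or 315.6.

```bash
cat > st.py <<'E'
# st.py name clip_u clip_v gold_v tip_v sock_u
import sys;from h import *
n=sys.argv[1];u,cv,gv,tv,su=map(float,sys.argv[2:7]);f=np.load(n+'.npz');c=(f['K'],f['A'],f['e'])
s=manip.state();M=R.from_rotvec(s['tcp_rot']).as_matrix();t=s['tcp_pos'];print(t.round(1))
for nm,v,z in(('clip',cv,12),('gold',gv,15),('tip',tv,35)):
    p=ray(c,(u,v),z)[0];print(nm,p.round(1),'tool',((p-t)@M).round(1))
p=ray(c,(su,200),t[2]+20)[0];print('sock tool y',((p-t)@M)[1].round(1))
E
python3 st.py w7 313.3 207 211 217.3 315.6
```

```text
[ 515.1 -262.6   95.4]
clip [ 513.3 -264.2   12. ] tool [ 0.9 -2.3 83.4]
gold [ 515.4 -265.4   15. ] tool [-1.5 -2.3 80.4]
tip [ 513.7 -264.3   35. ] tool [ 0.5 -2.1 60.4]
sock tool y -0.6
```

```bash
python3 -m jog '[{"gripper":20,"tx":0,"ty":-0.0032,"tz":0.03,"spin":0},{"gripper":20,"tx":0,"ty":0,"tz":0.03,"spin":0},{"gripper":20,"tx":0,"ty":0,"tz":0.02,"spin":0},{"gripper":20,"tx":0,"ty":0,"tz":0.02,"spin":0},{"gripper":20,"tx":0,"ty":0,"tz":0.018,"spin":0},{"gripper":20,"tx":0,"ty":0,"tz":0.014,"spin":0},{"gripper":20,"tx":0,"ty":0,"tz":0,"spin":0},{"gripper":20,"tx":0,"ty":0,"tz":0,"spin":0}]'
```

```text
clock: 13.08
tcp_pos: [514.0, -264.2, 28.2]
tcp_rot: [0.806, 3.036, -0.0]
force: [-0.4, -0.0, -0.7]
grip_width: 28.7
finger_force: 59.8
```

```bash
python3 -m jog '[{"gripper":20,"tx":0,"ty":0,"tz":0.003,"spin":0},{"gripper":20,"tx":0,"ty":0,"tz":0,"spin":0},{"gripper":20,"tx":0,"ty":0,"tz":0,"spin":0}]'
```

```text
clock: 13.33
tcp_pos: [514.1, -264.3, 27.8]
tcp_rot: [0.806, 3.036, -0.0]
force: [-3.0, 3.1, 10.9]
grip_width: 29.0
finger_force: 61.1
```

```bash
python3 -m jog '[{"gripper":62,"tx":0,"ty":0,"tz":0,"spin":0},{"gripper":62,"tx":0,"ty":0,"tz":0,"spin":0},{"gripper":62,"tx":0,"ty":0,"tz":0,"spin":0},{"gripper":62,"tx":0,"ty":0,"tz":-0.05,"spin":0},{"gripper":62,"tx":0,"ty":0,"tz":-0.08,"spin":0},{"gripper":62,"tx":0.0582,"ty":0.0474,"tz":-0.02,"spin":0},{"gripper":62,"tx":0.0582,"ty":0.0474,"tz":-0.02,"spin":0},{"gripper":62,"tx":0.0582,"ty":0.0474,"tz":-0.02,"spin":0}]'
python3 -m jog '[{"gripper":62,"tx":0.0582,"ty":0.0474,"tz":-0.02,"spin":0},{"gripper":62,"tx":0.0433,"ty":0.0594,"tz":0,"spin":0},{"gripper":62,"tx":0.0433,"ty":0.0594,"tz":0,"spin":0},{"gripper":62,"tx":0.0433,"ty":0.0594,"tz":0,"spin":0},{"gripper":62,"tx":0.0433,"ty":0.0594,"tz":0,"spin":0},{"gripper":62,"tx":0.0433,"ty":0.0594,"tz":0,"spin":0},{"gripper":62,"tx":0.0433,"ty":0.0594,"tz":0,"spin":0},{"gripper":62,"tx":0.0433,"ty":0.0594,"tz":0,"spin":0}]'
python3 -m jog '[{"gripper":62,"tx":0.0433,"ty":0.0594,"tz":0,"spin":0},{"gripper":62,"tx":0.0433,"ty":0.0594,"tz":0,"spin":0},{"gripper":62,"tx":0,"ty":0,"tz":0,"spin":0},{"gripper":62,"tx":0,"ty":0,"tz":0,"spin":0},{"gripper":62,"tx":0,"ty":0,"tz":0,"spin":0},{"gripper":62,"tx":0,"ty":0,"tz":0,"spin":0}]'
python3 snap.py w8 wrist;python3 sock.py w8 48
```

```text
clock: 14.0
tcp_pos: [472.7, -158.4, 122.4]
tcp_rot: [0.808, 3.035, 0.0]
force: [0.8, 1.0, 0.0]
grip_width: 62.1
finger_force: 0.0
clock: 14.67
tcp_pos: [430.6, 133.3, 131.9]
tcp_rot: [0.806, 3.036, 0.0]
force: [1.9, 0.2, -0.4]
grip_width: 61.8
finger_force: 0.0
clock: 15.17
tcp_pos: [422.9, 203.7, 131.6]
tcp_rot: [-0.807, -3.036, 0.001]
force: [0.0, 0.2, 0.5]
grip_width: 61.6
finger_force: 0.0
yaw 150.23676041924966 [422.9 203.7 131.6] [ 0.45  0.24  2.05 -0.    0.85 -0.61] 15.1667
top z 48.51420119397085 circle 423.7451171875 204.17884826660156 39.37613296508789 n 939
px 317.3065490722656 207.4539337158203 23.95743751525879 ray [422.9439852  204.70825669  48.        ]
circle tool mm [-0.4  1.  83.7] share [-0.0008  0.002   0.1674]
ray tool mm [ 0.6  1.1 83.7] share [0.0012 0.0021 0.1674]
```

```bash
python3 -m jog '[{"gripper":62,"tx":0,"ty":0.002,"tz":0.05,"spin":0},{"gripper":62,"tx":0,"ty":0,"tz":0.07,"spin":0},{"gripper":62,"tx":0,"ty":0,"tz":0.065,"spin":0},{"gripper":62,"tx":0,"ty":0,"tz":0.044,"spin":0},{"gripper":62,"tx":0,"ty":0,"tz":0,"spin":0},{"gripper":28,"tx":0,"ty":0,"tz":0,"spin":0},{"gripper":28,"tx":0,"ty":0,"tz":0,"spin":0},{"gripper":28,"tx":0,"ty":0,"tz":0,"spin":0}]' 70
python3 -m jog '[{"gripper":28,"tx":0,"ty":0,"tz":0,"spin":0},{"gripper":28,"tx":0,"ty":0,"tz":0,"spin":0},{"gripper":28,"tx":0,"ty":0,"tz":0,"spin":0}]' 70
```

```text
clock: 15.88
tcp_pos: [424.5, 205.5, 18.9]
tcp_rot: [0.806, 3.035, 0.002]
force: [0.3, 0.1, -1.4]
grip_width: 37.5
finger_force: 70.1
clock: 16.13
tcp_pos: [424.6, 205.8, 18.7]
tcp_rot: [0.805, 3.035, 0.002]
force: [0.3, -2.2, 8.9]
grip_width: 37.5
finger_force: 71.2
```

```bash
python3 -m jog '[{"gripper":28,"tx":0,"ty":0,"tz":-0.05,"spin":0},{"gripper":28,"tx":0,"ty":0,"tz":-0.08,"spin":0},{"gripper":28,"tx":0,"ty":0,"tz":-0.08,"spin":0},{"gripper":28,"tx":-0.0438,"ty":-0.0609,"tz":-0.02,"spin":0},{"gripper":28,"tx":-0.0438,"ty":-0.0609,"tz":0,"spin":0},{"gripper":28,"tx":-0.0438,"ty":-0.0609,"tz":0,"spin":0},{"gripper":28,"tx":-0.0438,"ty":-0.0609,"tz":0,"spin":0},{"gripper":28,"tx":-0.0438,"ty":-0.0609,"tz":0,"spin":0}]'
python3 -m jog '[{"gripper":28,"tx":-0.0438,"ty":-0.0609,"tz":0,"spin":0},{"gripper":28,"tx":-0.0438,"ty":-0.0609,"tz":0,"spin":0},{"gripper":28,"tx":-0.0438,"ty":-0.0609,"tz":0,"spin":0},{"gripper":28,"tx":-0.0438,"ty":-0.0609,"tz":0,"spin":0},{"gripper":28,"tx":-0.0671,"ty":-0.0361,"tz":0,"spin":0},{"gripper":28,"tx":-0.0671,"ty":-0.0361,"tz":0,"spin":0},{"gripper":28,"tx":-0.0671,"ty":-0.0361,"tz":0,"spin":0},{"gripper":28,"tx":-0.0671,"ty":-0.0361,"tz":0,"spin":0}]'
python3 -m jog '[{"gripper":28,"tx":-0.0671,"ty":-0.0361,"tz":0,"spin":0},{"gripper":28,"tx":0,"ty":0,"tz":0.03,"spin":0},{"gripper":28,"tx":0,"ty":0,"tz":0.03,"spin":0},{"gripper":28,"tx":0,"ty":0,"tz":0,"spin":0},{"gripper":28,"tx":0,"ty":0,"tz":0,"spin":0},{"gripper":28,"tx":0,"ty":0,"tz":0,"spin":0},{"gripper":28,"tx":0,"ty":0,"tz":0,"spin":0}]'
python3 snap.py w9 wrist; python3 -c "
import cv2;b=cv2.imread('pics/w9.png');cv2.imwrite('pics/w9c.png',cv2.resize(b[100:300,200:430],None,fx=3,fy=3,interpolation=cv2.INTER_CUBIC))"
```

```text
clock: 16.8
tcp_pos: [443.1, 17.5, 133.2]
tcp_rot: [0.804, 3.035, 0.001]
force: [1.6, -0.1, -1.8]
grip_width: 37.6
finger_force: 71.0
clock: 17.47
tcp_pos: [540.1, -261.4, 132.9]
tcp_rot: [0.806, 3.036, -0.0]
force: [1.1, 1.1, -1.0]
grip_width: 37.7
finger_force: 71.0
clock: 18.05
tcp_pos: [560.2, -291.7, 103.6]
tcp_rot: [0.805, 3.035, -0.001]
force: [-0.2, -0.4, -1.7]
grip_width: 37.3
finger_force: 71.0
yaw 150.30720807730583 [ 560.2 -291.7  103.6] [-0.48  0.5   1.72  0.    0.92 -1.53] 18.05
```

View pics/w9c.png

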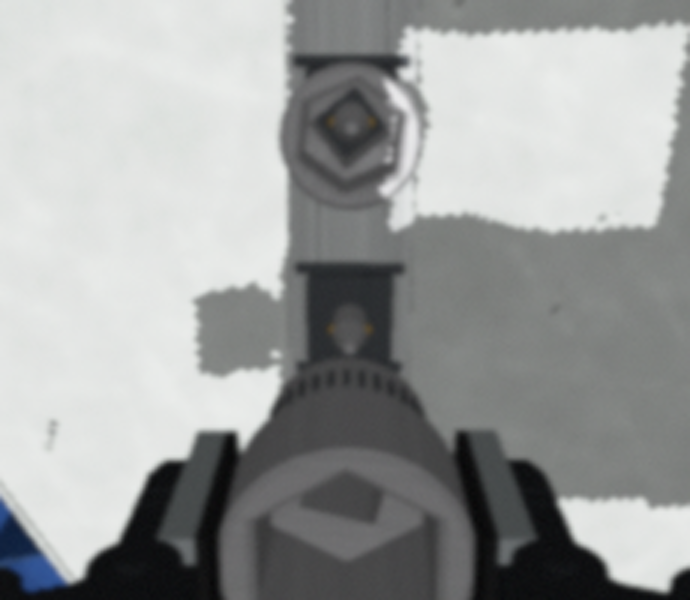

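The medium socket sits on stud 2 at crop (352,135). Clip 3 is at crop (350,317) with its tip near (350,346), and the large socket is centred on column 348.

```bash
python3 st.py w9 316.7 205.7 209.3 215.3 316
```

```text
[ 560.2 -291.7  103.5]
clip [ 561.2 -291.6   12. ] tool [-0.7  0.5 91.5]
gold [ 563.1 -292.7   15. ] tool [-2.8  0.5 88.5]
tip [ 561.3 -291.8   35. ] tool [-0.8  0.4 68.5]
sock tool y -0.4
```

```bash
python3 -m jog '[{"gripper":28,"tx":-0.0026,"ty":0.0016,"tz":0.035,"spin":0},{"gripper":28,"tx":0,"ty":0,"tz":0.03,"spin":0},{"gripper":28,"tx":0,"ty":0,"tz":0.025,"spin":0},{"gripper":28,"tx":0,"ty":0,"tz":0.02,"spin":0},{"gripper":28,"tx":0,"ty":0,"tz":0.02,"spin":0},{"gripper":28,"tx":0,"ty":0,"tz":0.018,"spin":0},{"gripper":28,"tx":0,"ty":0,"tz":0,"spin":0},{"gripper":28,"tx":0,"ty":0,"tz":0,"spin":0}]'
```

```text
clock: 18.77
tcp_pos: [562.1, -292.4, 29.1]
tcp_rot: [0.805, 3.035, -0.001]
force: [-0.1, -0.5, 3.8]
grip_width: 37.8
finger_force: 72.9
```

```bash
python3 -m jog '[{"gripper":70,"tx":0,"ty":0,"tz":0,"spin":0},{"gripper":70,"tx":0,"ty":0,"tz":0,"spin":0},{"gripper":70,"tx":0,"ty":0,"tz":0,"spin":0},{"gripper":70,"tx":0,"ty":0,"tz":-0.05,"spin":0},{"gripper":70,"tx":0,"ty":0,"tz":-0.08,"spin":0},{"gripper":70,"tx":0.0676,"ty":0.0361,"tz":-0.02,"spin":0},{"gripper":70,"tx":0.0676,"ty":0.0361,"tz":-0.02,"spin":0},{"gripper":70,"tx":0.0676,"ty":0.0361,"tz":-0.02,"spin":0}]'
python3 -m jog '[{"gripper":70,"tx":0.0676,"ty":0.0361,"tz":-0.02,"spin":0},{"gripper":70,"tx":0.0676,"ty":0.0361,"tz":0,"spin":0},{"gripper":70,"tx":0.0422,"ty":0.0607,"tz":0,"spin":0},{"gripper":70,"tx":0.0422,"ty":0.0607,"tz":0,"spin":0},{"gripper":70,"tx":0.0422,"ty":0.0607,"tz":0,"spin":0},{"gripper":70,"tx":0.0422,"ty":0.0607,"tz":0,"spin":0},{"gripper":70,"tx":0.0422,"ty":0.0607,"tz":0,"spin":0},{"gripper":70,"tx":0.0422,"ty":0.0607,"tz":0,"spin":0}]'
python3 -m jog '[{"gripper":70,"tx":0.0422,"ty":0.0607,"tz":0,"spin":0},{"gripper":70,"tx":0,"ty":0,"tz":0,"spin":0},{"gripper":70,"tx":0,"ty":0,"tz":0,"spin":0},{"gripper":70,"tx":0,"ty":0,"tz":0,"spin":0},{"gripper":70,"tx":0,"ty":0,"tz":0,"spin":0}]'
python3 snap.py w10 wrist;python3 sock.py w10 54
```

```text
clock: 19.43
tcp_pos: [499.4, -193.7, 123.9]
tcp_rot: [0.807, 3.035, 0.0]
force: [0.5, 1.4, -0.3]
grip_width: 70.2
finger_force: 0.0
clock: 20.1
tcp_pos: [439.1, 93.1, 133.5]
tcp_rot: [0.806, 3.036, 0.0]
force: [0.8, -0.2, -0.0]
grip_width: 70.2
finger_force: 0.0
clock: 20.52
tcp_pos: [436.2, 127.3, 133.2]
tcp_rot: [-0.807, -3.036, 0.0]
force: [-0.3, -0.5, 0.1]
grip_width: 70.2
finger_force: 0.0
yaw 150.23123972280027 [436.2 127.3 133.2] [ 0.28  0.22  2.08 -0.    0.84 -0.77] 20.5167
top z 54.549861663801536 circle 436.5419006347656 126.9568862915039 48.548912048339844 n 1288
px 315.77435302734375 209.0451202392578 29.92979621887207 ray [435.61415843 127.32900516  54.        ]
circle tool mm [-0.3 -0.  79.2] share [-0.0006 -0.      0.1584]
ray tool mm [ 0.7 -0.1 79.2] share [ 0.0013 -0.0003  0.1584]
```

Centred. I'll descend to TCP z of about 20 and grip.

```bash
python3 -m jog '[{"gripper":70,"tx":0,"ty":0,"tz":0.05,"spin":0},{"gripper":70,"tx":0,"ty":0,"tz":0.07,"spin":0},{"gripper":70,"tx":0,"ty":0,"tz":0.065,"spin":0},{"gripper":70,"tx":0,"ty":0,"tz":0.041,"spin":0},{"gripper":70,"tx":0,"ty":0,"tz":0,"spin":0},{"gripper":36,"tx":0,"ty":0,"tz":0,"spin":0},{"gripper":36,"tx":0,"ty":0,"tz":0,"spin":0},{"gripper":36,"tx":0,"ty":0,"tz":0,"spin":0}]' 80
python3 -m jog '[{"gripper":36,"tx":0,"ty":0,"tz":0,"spin":0},{"gripper":36,"tx":0,"ty":0,"tz":0,"spin":0},{"gripper":36,"tx":0,"ty":0,"tz":0,"spin":0}]' 80
```

```text
clock: 21.23
tcp_pos: [437.2, 127.9, 21.9]
tcp_rot: [0.806, 3.035, 0.001]
force: [0.6, 0.4, -2.5]
grip_width: 46.5
finger_force: 82.0
clock: 21.48
tcp_pos: [437.4, 128.3, 21.7]
tcp_rot: [0.805, 3.034, 0.002]
force: [-1.6, -2.9, 10.5]
grip_width: 46.2
finger_force: 83.1
```

```bash
python3 -m jog '[{"gripper":36,"tx":0,"ty":0,"tz":-0.05,"spin":0},{"gripper":36,"tx":0,"ty":0,"tz":-0.08,"spin":0},{"gripper":36,"tx":-0.0422,"ty":-0.0609,"tz":-0.05,"spin":0},{"gripper":36,"tx":-0.0422,"ty":-0.0609,"tz":-0.05,"spin":0},{"gripper":36,"tx":-0.0422,"ty":-0.0609,"tz":0,"spin":0},{"gripper":36,"tx":-0.0422,"ty":-0.0609,"tz":0,"spin":0},{"gripper":36,"tx":-0.0422,"ty":-0.0609,"tz":0,"spin":0},{"gripper":36,"tx":-0.0422,"ty":-0.0609,"tz":0,"spin":0}]'
python3 -m jog '[{"gripper":36,"tx":-0.0422,"ty":-0.0609,"tz":0,"spin":0},{"gripper":36,"tx":-0.0744,"ty":-0.0303,"tz":0,"spin":0},{"gripper":36,"tx":-0.0744,"ty":-0.0303,"tz":0,"spin":0},{"gripper":36,"tx":-0.0744,"ty":-0.0303,"tz":0,"spin":0},{"gripper":36,"tx":-0.0744,"ty":-0.0303,"tz":0,"spin":0},{"gripper":36,"tx":-0.0744,"ty":-0.0303,"tz":0,"spin":0},{"gripper":36,"tx":-0.0744,"ty":-0.0303,"tz":0,"spin":0},{"gripper":36,"tx":0,"ty":0,"tz":0.02,"spin":0}]'
python3 -m jog '[{"gripper":36,"tx":0,"ty":0,"tz":0.02,"spin":0},{"gripper":36,"tx":0,"ty":0,"tz":0,"spin":0},{"gripper":36,"tx":0,"ty":0,"tz":0,"spin":0},{"gripper":36,"tx":0,"ty":0,"tz":0,"spin":0},{"gripper":36,"tx":0,"ty":0,"tz":0,"spin":0}]'
python3 snap.py w11 wrist; python3 -c "
import cv2;b=cv2.imread('pics/w11.png');cv2.imwrite('pics/w11c.png',cv2.resize(b[100:300,200:430],None,fx=3,fy=3,interpolation=cv2.INTER_CUBIC))"
```

```text
clock: 22.15
tcp_pos: [455.3, -90.0, 132.9]
tcp_rot: [0.805, 3.035, 0.0]
force: [0.1, 0.1, -2.4]
grip_width: 46.5
finger_force: 83.3
clock: 22.82
tcp_pos: [612.9, -321.3, 124.8]
tcp_rot: [0.806, 3.026, -0.005]
force: [1.3, 0.6, -1.6]
grip_width: 46.4
finger_force: 83.3
clock: 23.23
tcp_pos: [607.1, -314.0, 112.7]
tcp_rot: [0.804, 3.036, -0.0]
force: [-0.6, -0.2, -2.8]
grip_width: 46.2
finger_force: 83.3
yaw 150.3217755574778 [ 607.1 -314.   112.7] [-0.48  0.56  1.59  0.    0.99 -1.53] 23.2333
```

View pics/w11c.png

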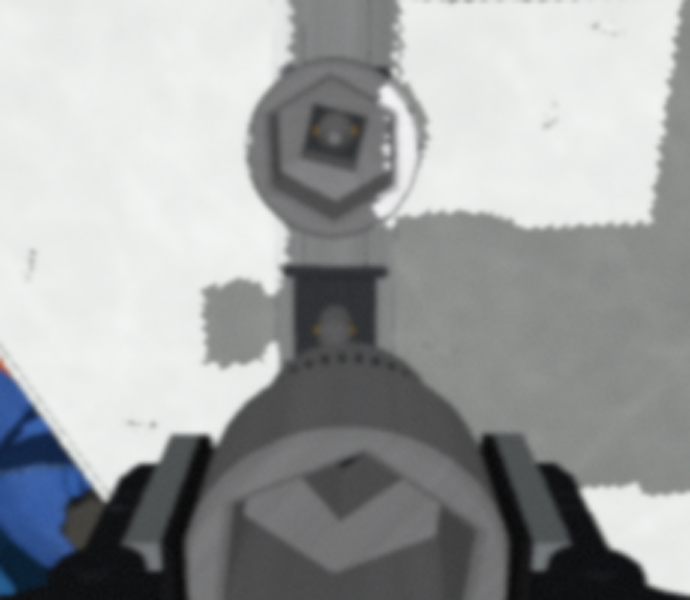

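The large socket sits on stud 3 at crop (336,147). Stud 4 is on column 335 with its gold marks at row 329 and the clip centre about 317. The largest socket is on column 346.

```bash
python3 st.py w11 311.7 205.9 209.7 214.5 315.3
```

```text
[ 607.2 -314.2  112.7]
clip [ 608.6 -319.2   12. ] tool [ -3.6  -3.7 100.8]
gold [ 610.7 -320.4   15. ] tool [-6.  -3.7 97.8]
tip [ 608.4 -318.8   35. ] tool [-3.2 -3.5 77.8]
sock tool y -0.6
```

```bash
python3 -m jog '[{"gripper":36,"tx":-0.008,"ty":-0.006,"tz":0.035,"spin":0},{"gripper":36,"tx":0,"ty":0,"tz":0.03,"spin":0},{"gripper":36,"tx":0,"ty":0,"tz":0.03,"spin":0},{"gripper":36,"tx":0,"ty":0,"tz":0.024,"spin":0},{"gripper":36,"tx":0,"ty":0,"tz":0.02,"spin":0},{"gripper":36,"tx":0,"ty":0,"tz":0.018,"spin":0},{"gripper":36,"tx":0,"ty":0,"tz":0,"spin":0},{"gripper":36,"tx":0,"ty":0,"tz":0,"spin":0}]'
```

```text
clock: 23.95
tcp_pos: [609.7, -319.5, 33.8]
tcp_rot: [0.805, 3.036, -0.0]
force: [-0.7, -0.0, 1.5]
grip_width: 46.5
finger_force: 83.6
```

```bash
python3 -m jog '[{"gripper":36,"tx":0,"ty":0,"tz":0.002,"spin":0},{"gripper":36,"tx":0,"ty":0,"tz":0,"spin":0},{"gripper":72,"tx":0,"ty":0,"tz":0,"spin":0},{"gripper":72,"tx":0,"ty":0,"tz":0,"spin":0},{"gripper":72,"tx":0,"ty":0,"tz":0,"spin":0},{"gripper":72,"tx":0,"ty":0,"tz":-0.05,"spin":0},{"gripper":72,"tx":0,"ty":0,"tz":-0.08,"spin":0},{"gripper":72,"tx":0,"ty":0,"tz":-0.08,"spin":0}]'
python3 -m jog '[{"gripper":72,"tx":0.05,"ty":0,"tz":-0.06,"spin":0},{"gripper":72,"tx":0.05,"ty":0,"tz":-0.06,"spin":0},{"gripper":72,"tx":0,"ty":0,"tz":-0.06,"spin":0},{"gripper":72,"tx":0,"ty":0,"tz":0,"spin":0},{"gripper":72,"tx":0,"ty":0,"tz":0,"spin":0},{"gripper":72,"tx":0,"ty":0,"tz":0,"spin":0},{"gripper":72,"tx":0,"ty":0,"tz":0,"spin":0},{"gripper":72,"tx":0,"ty":0,"tz":0,"spin":0}]'
python3 snap.py w12 wrist
python3 - <<'E'
from h import *
f=np.load('w12.npz');b=f['b'];c=(f['K'],f['A'],f['e']);P=cloud(c,f['d'])
for n,S,h,D in (('small',(466.7,-236.6),50,24),('medium',(514,-264.2),55,31),('large',(561.4,-291.8),60,39),('largest',(609,-319.3),66,48)):
    r=np.hypot(P[...,0]-S[0],P[...,1]-S[1]);Q=P[(r<30)&(abs(P[...,2]-h)<7)];z=np.median(Q[:,2]);Q=Q[abs(Q[:,2]-z)<3]
    A=np.c_[Q[:,:2]-Q[:,:2].mean(0),np.ones(len(Q))];g=np.linalg.lstsq(A,Q[:,2],rcond=None)[0]
    (x,y),rr=cv2.minEnclosingCircle(Q[:,:2].astype(np.float32));print(n,'top z',z.round(1),'want',h,'centre',round(x,1),round(y,1),'stud',S,'d',round(2*rr,1),'tilt',np.hypot(*g[:2]).round(3))
cv2.imwrite('pics/w12c.png',b)
E
```

```text
clock: 24.62
tcp_pos: [608.0, -318.7, 136.9]
tcp_rot: [-0.805, -3.033, -0.001]
force: [0.7, -0.1, 0.2]
grip_width: 72.0
finger_force: 0.0
clock: 25.28
tcp_pos: [565.2, -294.3, 225.6]
tcp_rot: [-0.805, -3.034, -0.001]
force: [1.1, 0.4, 0.4]
grip_width: 72.3
finger_force: 0.0
yaw 150.27273371237993 [ 565.2 -294.3  225.6] [-0.48  0.38  1.61  0.    1.16 -1.53] 25.2833
small top z 50.5 want 50 centre 466.4 -236.7 stud (466.7, -236.6) d 24.1 tilt 0.005
medium top z 55.5 want 55 centre 513.7 -264.6 stud (514, -264.2) d 31.0 tilt 0.006
large top z 60.5 want 60 centre 561.3 -291.9 stud (561.4, -291.8) d 39.2 tilt 0.006
largest top z 66.4 want 66 centre 609.3 -319.8 stud (609, -319.3) d 48.1 tilt 0.001
```

View pics/w12c.png

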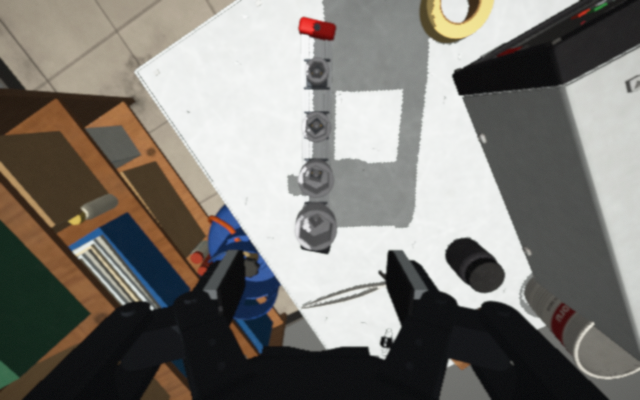

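The four sockets stand on their studs in rising size from the red stop at (318,28) to the black one at (316,250), upright and at the right heights. The tape and the jar have not been touched.

```bash
python3 -c "
from workcell import manip
print(manip.hand_in())"
```

```text
the job is handed in; nothing more can be done
None
```

The job is handed in: all four sockets are home on their studs, smallest at the red stop to largest at the black. The last wrist view showed each within about 1 mm of its stud, upright and fully down, though the hand-in returned no verdict.

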